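Open the finishing booth's window to the mark and start its fan

TASK

Get the finishing booth ready: with the fingertips beneath the lip of its sliding window, push the window up, without gripping it or pressing on its pane, until the lip is level with the pointer of the clip on the side post, and leave it there. Then press the fan button on the switch box beside the booth fully down and let it go. Leave the clip where it is set, and do not move anything else on the bench or in the booth.

Things in the scene. Friction and masses are not known exactly. Their poses are not given: they have to be found in the camera images.
- sash (a joint): travel of the booth's sliding window up its sloping front, m: 0 lowest, 0.22 top stop. It is counterbalanced: moves under 1 to 5 N along its travel and stays where it is left
- lip (a point): middle of the outer front face of the window's lip, the black ledge along its lower edge: 290 mm wide, 30 mm proud of the pane, 18 mm thick (9 mm either side of this point). Axes: z along the travel, up the slope (35 degrees from vertical, leaning away from the robot); -x straight out of the pane (to the robot and up); y along the lip. At least 30 mm is free under the lip, down to a 50 mm high sill
- clip (a joint): height setting of the black index clip on the booth's right-hand post (seen from the robot), m, on the same scale as sash: the lip is level with the pointer when both joints are equal. Already set, not to be moved
- mark (a point): tip of the clip's triangular pointer, 7 mm beside the lip's right-hand end when they are level; axes as lip (the lip is at the mark when both points have the same position along z)
- booth: benchtop parts-finishing booth, fixed: 320 mm deep, 400 mm wide, 370 mm high (a round collar on its roof reaches 400 mm), white sides, clear back, sloping front between two 40 mm wide aluminium posts. Origin under it on the bench, x away from the robot; the front face of its sill is 190 mm from the origin along -x, its back 130 mm along +x
- fan (a joint): the fan button's travel, m: 0 up, 0.006 fully down; it springs back, and takes about 4 N to push fully down
- fan_top (a point): centre of the top of the fan button, a round 32 mm push button facing up, in a black housing on a grey switch box 75 x 70 mm and 50 mm high, fixed on the bench beside the booth, on its left or its right
- jar: lidded grey jar, 60 mm across, 85 mm tall; stands on the bench on the side of the booth away from the switch box. Bystander; origin at its underside
- beaker: open steel cup, 64 mm across, 70 mm tall, on the bench in front of the booth. Bystander; origin at its underside
- cutters: flush cutters lying flat in front of the booth, about 145 mm long, 14 mm high, jaws along its x. Bystander; origin at its underside
- bracket: white printed fork bracket, 50 x 50 mm foot, 56 mm tall, on the booth's inner floor. Bystander; origin at its underside
- flange: white printed flange, 45 mm square, with a 24 mm boss, 36 mm tall, on the bench in front of the booth. Bystander; origin at its underside
- sander: cork sanding block 70 x 35 x 28 mm, lying on the booth's inner floor. Bystander; origin at its underside
Mind the look-alikes: they are no part of the job. Leave any red look-alike of the part that bears fan alone.

How it is judged:
By the outcome, as a careful person would: the job done as asked, in the order asked, and still so for the second after the job is handed in, with the robot touching nothing.
It also fails if it takes over 45 s, if anything falls off the work surface, if the arm or the gripper's body presses on something with over 40 N, if the wrist force passes 120 N, or if a joint passes its speed limit or range.

ROBOT

A 7-joint arm with a two-finger parallel gripper is mounted at the origin on the work surface. World frame = base frame: x ahead of the robot, y to its left, z up, the work surface at z = 0. Lengths are in m, angles in degrees, forces in N, time in s.
With the tool pointing down it reaches from about 0.4 to 0.9 m from the base axis. Payload 5.5 kg.
Tool frame: the origin (TCP) lies at the very end of the fingers, on their centre line; the grasp point (between the pads) lies 19 mm behind it; z points along the fingers, y is the line along which they close (so a half turn about z gives the same grasp; the last joint's range is limited). The gripper opens to 85 mm and grips with 20 to 120 N. Pads are 22 mm wide; open, the fingers measure 114 mm over their backs; the gripper's body (76 mm by 85 mm) begins 54 mm behind the grasp point. The pads swing forward as they close: fully open they stand 13 mm farther back than shut.
Start: joints at [-61.123, 28.699, -24.465, 88.831, 12.651, 65.22, -12.049], TCP at [0.155, 0.631, 0.231] pointing down, gripper open.
Joint ranges: [-164.97, 164.97], [-17.58, 116.51], [-87.97, 89.64], [11.32, 138.91], [-80.73, 260.73], [10.89, 115.49], [-147.41, 147.41]. Speed limits (degrees/s): [147.25, 147.25, 180, 180, 180, 180, 180].

INTERFACE

Orientations are given as a 3x3 rotation matrix whose columns are the frame's x, y, z axes.
In Python, from cell import * gives the robot as it stands. The module is installed in compiled form; this text tells all that it offers.
- The arm moves only by the shell command python3 -m pendant 'ROWS' [FORCE]. ROWS is JSON, a list of rows, each a list of 3 entries, a list of its own where there are three numbers: the turn, a rotation vector about the tool's x, y, z in units of 5 degrees (1.0 is 5 degrees), then the shift along the tool's x, y, z in cm, then the gripper's target within -1 to 1 (shut at 1, half-way at 0, fully open at -1). In form: [[[ax, ay, az], [tx, ty, tz], hand], ...]. A call has 1 to 8 rows; each row shifts and turns the commanded pose from where the row before left it, along the tool's axes as they then stand; what a row does not reach is not made up. A row lasts 1/8 s, in which the tool goes at most 62.5 mm and 10.7 degrees, less where a joint would pass 70% of its speed; a pose out of reach is approached as far as the arm can. A call is refused whole if a number of a shift passes 6.25 or a number of a turn 1, either way. A call with a gripper value outside its range is refused whole. The fingers move at their own pace and stop on an object; FORCE is the grip in N (left out, the last holds). Time passes only in rows, so rows that do not move let the fingers close. It gives the time, the measured TCP pose, the force, the opening and the grip force at its end, in the units of the state.
- observe(): the state, without advancing time (a new reading comes with each control period).
- grab_frame(name): name is "scene" or "top" or "wrist"; returns a dict with "color" (480x640x3 uint8, red, green, blue), "z_map" (480x640 float32, m along the optical axis (not along the pixel's ray), 0 where there is no reading), "vertical_fov" (degrees; the focal length in pixels is half the picture's height over the tangent of half this angle, whatever the lens; pixels are square), "cx", "cy" (the principal point, pixels), "pose" (4x4, takes a point from camera to world coordinates); the wrist camera has in their place "mount" (4x4, takes a point from camera to tool coordinates, whose origin is the TCP and whose axes are the flange's). Camera axes: x right, y down, z forward; pixel columns grow to the right and rows downward; lengths in m; the calibration is good to about 2 mm. A picture is of the moment at which its call begins: read the wrist's pose just before it.
- close_job(): hands the job in; it is judged then, once.
The state is a dict: "time": time; "q": joint angles; "qvel": joint speeds; "effort": joint torques, N m; "ee_pos": TCP position; "tool_rot": TCP orientation; "wrist_force": force on the tool from outside, world axes, zero at the start; "ft_torque": the same for the moment, N m; "opening": finger opening in m; "finger_force": force on a finger pad.
Only numpy, scipy, OpenCV 4.12 (cv2) and the standard library are available. Lean on these libraries where they do the work, as an engineer would, in place of code of your own. Each camera call takes 0.05 s, during which the arm holds its last target. There are 200 camera calls.

## Working session

There is one attempt and no reset: what is moved stays moved. The work goes in short steps, Python scripts to look and compute and a shell command to move; the robot and the scene stay as the last step left them, time stands still between calls to the robot, and variables do not carry over. Pictures are saved under pics/ and viewed, at most 10 in all, crops included, and the job is handed in when it is done.

```bash
mkdir -p pics; cat > h.py <<'E'
from cell import *
import numpy as np, cv2
def cloud(f,pose):
    z=f["z_map"]; fl=240/np.tan(np.radians(f["vertical_fov"])/2)
    v,u=np.mgrid[0:480,0:640]
    P=np.stack([(u-f["cx"])/fl*z,(v-f["cy"])/fl*z,z],-1)
    W=P@pose[:3,:3].T+pose[:3,3]; W[z==0]=np.nan
    return W
E
python3 - <<'E'
from h import *
for n in("scene","top"):
    f=grab_frame(n); cv2.imwrite(f"pics/{n}0.png",f["color"][:,:,::-1]); np.save(n+"W.npy",cloud(f,f["pose"])); print(n,f["pose"].round(3).tolist(),f["vertical_fov"])
s=observe(); print(s["time"],s["tool_rot"],s["opening"])
E
```

```text
scene [[0.983, 0.134, -0.124, 0.635], [0.183, -0.722, 0.668, -0.702], [-0.001, -0.679, -0.734, 0.841], [0.0, 0.0, 0.0, 1.0]] 55.23963805036278
top [[0.011, -0.982, 0.187, 0.305], [-1.0, -0.013, -0.007, -0.061], [0.01, -0.187, -0.982, 1.174], [0.0, 0.0, 0.0, 1.0]] 44.52833049145068
0.1 [[-9.71157194e-01  2.38439768e-01 -4.25807299e-04]
 [ 2.38440147e-01  9.71155833e-01 -1.62594073e-03]
 [ 2.58363134e-05 -1.68057359e-03 -9.99998588e-01]] 0.08558408053661508
```

View pics/scene0.png

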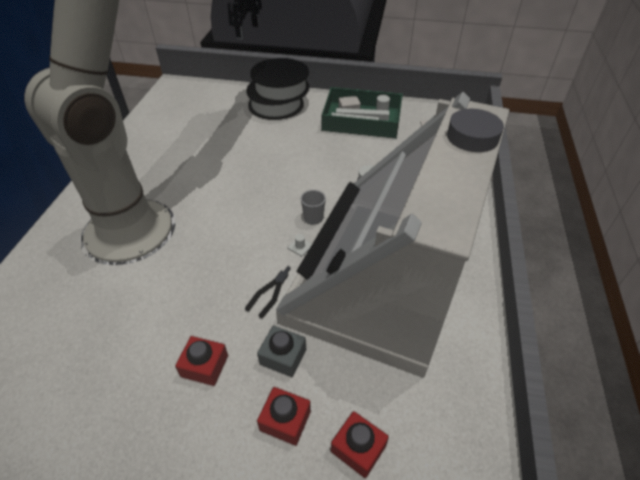

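View pics/top0.png

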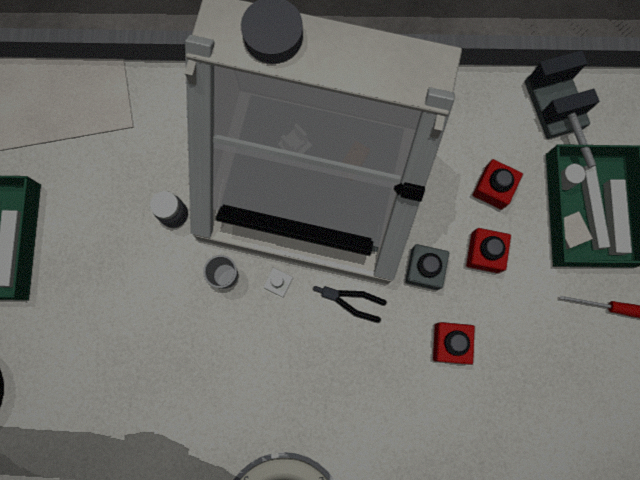

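The scene view shows the lip as a black bar from (355,188) to (303,273), with the clip at (337,262). In the top view the lip runs from (218,215) to (373,245) and the clip is at (410,191).

There are four switch boxes in the top view: grey at (428,267), and red at (498,182), (490,250) and (455,343). The grey one beside the booth fits the description. The red ones are look-alikes.

```bash
python3 - <<'E'
from h import *
W=np.load("topW.npy"); im=cv2.imread("pics/top0.png")
def at(u,v,r=2): return np.nanmedian(W[v-r:v+r+1,u-r:u+r+1].reshape(-1,3),0).round(4)
print("btn",at(430,264),"box",at(412,280,1),at(444,282,1), "jar",at(165,206),"beaker rim",at(208,268,1))
m=(im.max(2)<40).astype(np.uint8)
n,l,s,c=cv2.connectedComponentsWithStats(m)
for i in range(1,n):
    if s[i,4]>80 and 150<c[i,0]<460 and 100<c[i,1]<330: 
        p=W[l==i]; p=p[~np.isnan(p[:,0])]
        print(s[i],c[i].round(),np.percentile(p,[2,50,98],axis=0).round(3).tolist())
for n_,uv in dict(postL0=(205,225),postL1=(202,90),postR0=(388,265),postR1=(430,120),lipL=(222,214),lipR=(366,245),lipM=(295,230),sillL=(215,240),sillR=(370,273),clip=(410,191),pane=(290,190)).items(): print(n_,at(*uv))
# edge of post on left/right for yaw
big=lambda a:cv2.resize(a,None,fx=4,fy=4,interpolation=cv2.INTER_CUBIC)
a=cv2.convertScaleAbs(big(im[160:290,340:470]),alpha=1.8,beta=20)
cv2.imwrite("pics/crop1.png",a)
E
```

```text
btn [ 0.4735 -0.2742  0.0715] box [ 0.4454 -0.2425  0.0492] [ 0.4464 -0.315   0.0023] jar [0.5766 0.2329 0.0854] beaker rim [0.4631 0.1512 0.0531]
[394 183  31  18 404] [410. 191.] [[0.555, -0.23, 0.24], [0.566, -0.209, 0.251], [0.578, -0.187, 0.26]]
[157 200  31  28 278] [176. 218.] [[0.551, 0.207, 0.01], [0.56, 0.217, 0.042], [0.593, 0.247, 0.065]]
[ 216  205  157   50 2732] [295. 229.] [[0.487, -0.151, 0.124], [0.524, -0.018, 0.134], [0.563, 0.116, 0.14]]
[406 247  34  43 169] [417. 275.] [[0.432, -0.294, 0.017], [0.443, -0.246, 0.035], [0.509, -0.234, 0.05]]
[417 253  25  25 270] [428. 266.] [[0.452, -0.297, 0.056], [0.469, -0.269, 0.062], [0.495, -0.252, 0.069]]
[335 291  51  31 524] [359. 303.] [[0.37, -0.19, 0.008], [0.406, -0.143, 0.012], [0.426, -0.1, 0.017]]
postL0 [0.5414 0.1547 0.0832]
postL1 [0.7043 0.123  0.3209]
postR0 [ 0.4682 -0.1919  0.0876]
postR1 [ 0.6485 -0.225   0.3496]
lipL [0.5503 0.1145 0.1367]
lipR [ 0.4966 -0.1468  0.1359]
lipM [ 0.5226 -0.0183  0.1367]
sillL [0.5189 0.1414 0.0481]
sillR [ 0.4577 -0.1614  0.0498]
clip [ 0.5654 -0.2091  0.2529]
pane [ 0.5841 -0.01    0.1821]
```

View pics/crop1.png

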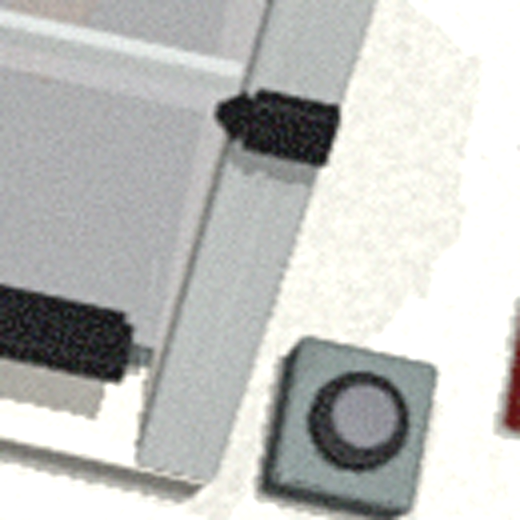

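The crop confirms the grey box, with its button at crop (362,415), and the clip pointer tip at crop (220,115), which is full-image (395,189). Next I work out the slope coordinates.

```bash
cat >> h.py <<'E'
from scipy.spatial.transform import Rotation as Ro
yaw=np.radians(-11.5); xb=np.array([np.cos(yaw),np.sin(yaw),0]); yb=np.array([-np.sin(yaw),np.cos(yaw),0])
a=np.radians(35); t=np.sin(a)*xb+np.array([0,0,np.cos(a)]); n=-np.cos(a)*xb+np.array([0,0,np.sin(a)])
B=np.stack([n,yb,t])  # world -> (out, left, up-slope)
def Rt(beta):  # tool z into pane, swung by beta to -y(lip) ; tool x = -t
    b=np.radians(beta); z=-np.cos(b)*n-np.sin(b)*yb; x=-t; return np.stack([x,np.cross(z,x),z],1)
def plan(p,R,k,p0=None,R0=None):
    s=observe(); p0=np.array(s["ee_pos"]) if p0 is None else p0; R0=np.array(s["tool_rot"]) if R0 is None else R0
    w=Ro.from_matrix(R0.T@R).as_rotvec()/k; d=(np.array(p)-p0)/k
    for i in range(k):
        Ri=R0@Ro.from_rotvec(w*i).as_matrix(); print((np.degrees(w)/5).round(2).tolist(),(Ri.T@d*100).round(2).tolist())
E
python3 - <<'E'
from h import *
W=np.load("topW.npy"); im=cv2.imread("pics/top0.png")
m=im.max(2)<40
def box(x0,x1,y0,y1):
    p=W[y0:y1,x0:x1][m[y0:y1,x0:x1]]; p=p[~np.isnan(p[:,0])]; return p@B.T
l=box(216,374,203,256); c=box(390,428,180,206)
for q in(l,c): print(np.percentile(q,[1,5,25,50,75,95,99],axis=0).round(4).tolist())
# yaw check: fit lip
p=np.linalg.inv(B)@l.T; k=np.polyfit(p[1],p[0],1); print("yaw",-np.degrees(np.arctan(k[0])))
tip=c[c[:,1]>np.percentile(c[:,1],94)]; print("tip",tip.mean(0),np.ptp(tip,axis=0))
pane=W[170:200,270:320].reshape(-1,3)@B.T; print("pane",np.nanmedian(pane,0))
for nm,u,v in(("sillM",290,256),("postL",205,215),("postR",392,255),("flange",278,282)): print(nm,(W[v,u]).round(3),(B@W[v,u]).round(3))
f=grab_frame("scene");S=cloud(f,f["pose"]);g=f["color"].max(2)<40
q=S[180:280,295:360][g[180:280,295:360]]@B.T; print("scene",np.nanpercentile(q,[2,5,25,50,75,95,98],axis=0).round(4).tolist())
E
```

```text
[[-0.3673, -0.0524, 0.3938], [-0.3645, -0.0407, 0.3966], [-0.355, 0.0158, 0.4034], [-0.3444, 0.0872, 0.4077], [-0.3389, 0.1584, 0.4098], [-0.3355, 0.2159, 0.4117], [-0.3341, 0.2274, 0.4127]]
[[-0.354, -0.1133, 0.5327], [-0.3512, -0.1113, 0.5349], [-0.3457, -0.103, 0.5415], [-0.344, -0.0924, 0.5483], [-0.3428, -0.0819, 0.5551], [-0.3415, -0.0714, 0.5574], [-0.3404, -0.0675, 0.5581]]
yaw -12.158245786006956
tip [-0.34598965 -0.06952247  0.54675224] [0.0091802  0.00611219 0.01175071]
pane [-0.36686639  0.10014017  0.49292303]
sillM [ 0.489 -0.006  0.049] [-0.366  0.092  0.316]
postL [0.556 0.152 0.105] [-0.361  0.259  0.381]
postR [ 0.483 -0.197  0.112] [-0.356 -0.096  0.386]
flange [0.44  0.017 0.038] [-0.328  0.104  0.276]
scene [[-0.3595, -0.1128, 0.4022], [-0.3584, -0.1072, 0.4034], [-0.3523, -0.031, 0.4077], [-0.346, 0.0387, 0.4095], [-0.3405, 0.1213, 0.4111], [-0.3365, 0.2018, 0.5556], [-0.3351, 0.2146, 0.5569]]
```

```bash
sed -i 's/radians(-11.5)/radians(-12.0)/' h.py; python3 - <<'E'
from h import *
W=np.load("topW.npy");print("lipmid",B@W[230,295],"lipR",B@W[245,366],"lipL",B@W[214,222],"tip",B@W[189,396], B@W[189,398])
R=Rt(35); tgt=np.linalg.inv(B)@[-0.352,0.0875,0.365]; pre=tgt-0.11*R[:,2]; print(tgt,pre)
plan(pre,R,18)
E
```

```text
lipmid [-0.34356978  0.09071988  0.40723758] lipR [-0.34800507 -0.04041112  0.40481645] lipL [-0.34231613  0.22634902  0.40796163] tip [-0.3438845  -0.06412187  0.54714218] [-0.34459853 -0.06732187  0.54746403]
[ 0.50501332 -0.01788909  0.09709159] [0.44593302 0.05917177 0.14877468]
[0.35, -0.6, 0.17] [-2.33, -2.7, 0.46]
[0.35, -0.6, 0.17] [-2.34, -2.65, 0.66]
[0.35, -0.6, 0.17] [-2.34, -2.59, 0.86]
[0.35, -0.6, 0.17] [-2.32, -2.52, 1.06]
[0.35, -0.6, 0.17] [-2.3, -2.46, 1.26]
[0.35, -0.6, 0.17] [-2.27, -2.38, 1.45]
[0.35, -0.6, 0.17] [-2.22, -2.3, 1.64]
[0.35, -0.6, 0.17] [-2.16, -2.22, 1.82]
[0.35, -0.6, 0.17] [-2.1, -2.13, 2.0]
[0.35, -0.6, 0.17] [-2.02, -2.03, 2.17]
[0.35, -0.6, 0.17] [-1.93, -1.94, 2.33]
[0.35, -0.6, 0.17] [-1.83, -1.84, 2.48]
[0.35, -0.6, 0.17] [-1.73, -1.73, 2.63]
[0.35, -0.6, 0.17] [-1.61, -1.62, 2.77]
[0.35, -0.6, 0.17] [-1.49, -1.52, 2.9]
[0.35, -0.6, 0.17] [-1.35, -1.41, 3.02]
[0.35, -0.6, 0.17] [-1.21, -1.29, 3.12]
[0.35, -0.6, 0.17] [-1.07, -1.18, 3.22]
```

```bash
python3 -m pendant '[[[0.35,-0.6,0.17],[-2.3,-2.7,0.3],1],[[0.35,-0.6,0.17],[-2.3,-2.65,0.5],1],[[0.35,-0.6,0.17],[-2.3,-2.6,0.7],1],[[0.35,-0.6,0.17],[-2.3,-2.5,0.9],1],[[0.35,-0.6,0.17],[-2.3,-2.45,1.1],1],[[0.35,-0.6,0.17],[-2.3,-2.4,1.3],1],[[0.35,-0.6,0.17],[-2.2,-2.3,1.5],1],[[0.35,-0.6,0.17],[-2.2,-2.2,1.7],1]]'
python3 - <<'E'
from h import *
s=observe();print(np.round(s["q"],1),s["wrist_force"])
R=Rt(35); tgt=np.linalg.inv(B)@[-0.352,0.0875,0.365]; plan(tgt-0.11*R[:,2],R,10)
E
```

```text
time: 1.15
ee_pos: [0.2822, 0.3782, 0.2066]
tool_rot: [[-0.865, 0.389, 0.316], [0.278, 0.897, -0.345], [-0.417, -0.211, -0.884]]
wrist_force: [-0.4, -0.6, -0.1]
opening: -0.0001
finger_force: 0.0
[-61.6  20.  -15.3 110.   29.8  70.4 -22.6] [-0.37396048 -0.63788202 -0.05033232]
[0.35, -0.59, 0.17] [-2.06, -2.1, 2.13]
[0.35, -0.59, 0.17] [-1.98, -2.0, 2.29]
[0.35, -0.59, 0.17] [-1.88, -1.9, 2.45]
[0.35, -0.59, 0.17] [-1.78, -1.8, 2.6]
[0.35, -0.59, 0.17] [-1.67, -1.7, 2.75]
[0.35, -0.59, 0.17] [-1.54, -1.59, 2.88]
[0.35, -0.59, 0.17] [-1.42, -1.48, 3.0]
[0.35, -0.59, 0.17] [-1.28, -1.36, 3.11]
[0.35, -0.59, 0.17] [-1.13, -1.25, 3.22]
[0.35, -0.59, 0.17] [-0.98, -1.14, 3.31]
```

```bash
python3 -m pendant '[[[0.35,-0.6,0.17],[-2.1,-2.1,2.1],1],[[0.35,-0.6,0.17],[-2.0,-2.0,2.3],1],[[0.35,-0.6,0.17],[-1.9,-1.9,2.4],1],[[0.35,-0.6,0.17],[-1.8,-1.8,2.6],1],[[0.35,-0.6,0.17],[-1.7,-1.7,2.7],1]]'
python3 - <<'E'
from h import *
s=observe();print(np.round(s["q"],1),s["wrist_force"])
R=Rt(35); tgt=np.linalg.inv(B)@[-0.352,0.0875,0.365]; plan(tgt-0.11*R[:,2],R,5)
E
```

```text
time: 1.78
ee_pos: [0.3647, 0.2191, 0.1792]
tool_rot: [[-0.73, 0.508, 0.457], [0.225, 0.81, -0.542], [-0.646, -0.293, -0.705]]
wrist_force: [0.5, 0.3, -0.4]
opening: 0.0001
finger_force: 0.0
[-60.6  21.9  -7.9 122.8  45.1  69.2 -33.7] [ 0.49407506  0.31306919 -0.41660494]
[0.34, -0.58, 0.16] [-1.51, -1.59, 2.91]
[0.34, -0.58, 0.16] [-1.38, -1.48, 3.03]
[0.34, -0.58, 0.16] [-1.24, -1.37, 3.14]
[0.34, -0.58, 0.16] [-1.1, -1.25, 3.23]
[0.34, -0.58, 0.16] [-0.95, -1.14, 3.32]
```

```bash
python3 -m pendant '[[[0.35,-0.6,0.16],[-1.5,-1.6,2.9],1],[[0.35,-0.6,0.16],[-1.4,-1.5,3.0],1],[[0.35,-0.6,0.16],[-1.2,-1.4,3.1],1],[[0.35,-0.6,0.16],[-1.1,-1.25,3.2],1],[[0.35,-0.6,0.16],[-0.95,-1.1,3.3],1],[[0,0,0],[0,0,0],1]]'
python3 - <<'E'
from h import *
s=observe();print(np.round(s["q"],1),s["wrist_force"])
R=Rt(35); tgt=np.linalg.inv(B)@[-0.352,0.0875,0.365]; plan(tgt-0.11*R[:,2],R,1); plan(tgt,R,4)
f=grab_frame("wrist"); T=np.eye(4);T[:3,:3]=s["tool_rot"];T[:3,3]=s["ee_pos"]
np.save("wW.npy",cloud(f,T@f["mount"])); cv2.imwrite("pics/w1.png",f["color"][:,:,::-1])
E
```

```text
time: 2.52
ee_pos: [0.4442, 0.0579, 0.1492]
tool_rot: [[-0.56, 0.632, 0.536], [0.113, 0.699, -0.706], [-0.821, -0.335, -0.463]]
wrist_force: [-0.1, 0.6, 0.0]
opening: -0.0003
finger_force: 0.0
[-57.5  33.2   3.  131.8  65.   66.4 -51.7] [-0.12314492  0.63528853  0.01580746]
[-0.08, 0.07, 0.04] [-0.05, 0.21, 0.02]
[-0.02, 0.02, 0.01] [0.0, 0.07, 2.76]
[-0.02, 0.02, 0.01] [0.0, 0.07, 2.76]
[-0.02, 0.02, 0.01] [-0.0, 0.06, 2.76]
[-0.02, 0.02, 0.01] [-0.01, 0.06, 2.76]
```

View pics/w1.png

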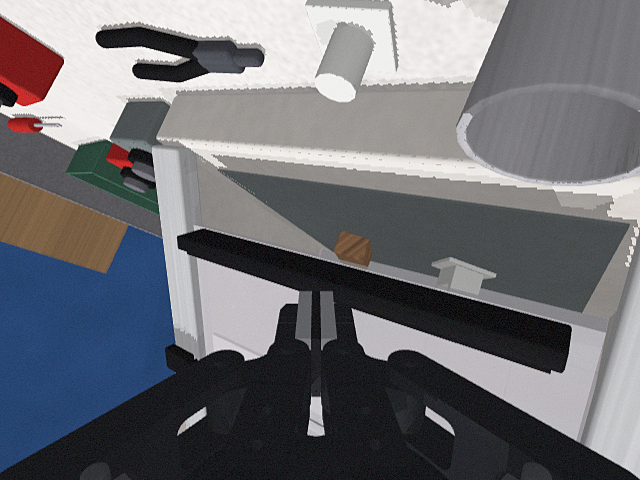

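The wrist view is upside down, with up-slope towards the bottom of the image. The lip runs from (180,240) to (570,365), the fingertips are at (316,292), and the clip is at (180,358). The beaker is at the upper right, below the gripper. I refine the lip position from this view.

```bash
python3 - <<'E'
from h import *
W=np.load("wW.npy")@B.T; im=cv2.imread("pics/w1.png"); m=im.max(2)<45
for u in(215,250,390,450,520):
    col=[(v,*W[v,u].round(4)) for v in range(225,385) if m[v,u] and -.375<W[v,u,0]<-.32 and .38<W[v,u,2]<.43]
    if col: c=np.array(col); print(u,c[[0,len(c)//4,len(c)//2,-1]].round(4).tolist(), c[:,3].min(),c[:,3].max())
q=W[340:376,160:200].reshape(-1,3); q=q[(q[:,2]>.5)&(q[:,0]>-.37)&(q[:,0]<-.32)]; print(len(q),len(q) and np.percentile(q,[2,50,98],axis=0).round(4).tolist())
print("pane",W[350,420:440:5].round(4).tolist()); s=observe(); print("tcp",B@s["ee_pos"])
E
```

```text
215 [[232.0, -0.3598, -0.0312, 0.3876], [239.0, -0.3457, -0.0148, 0.387], [247.0, -0.3349, -0.0025, 0.3884], [262.0, -0.3402, -0.0105, 0.4049]] 0.387 0.4049
250 [[241.0, -0.3599, 0.0116, 0.3875], [249.0, -0.346, 0.0253, 0.3874], [257.0, -0.336, 0.0351, 0.3887], [273.0, -0.3401, 0.0299, 0.4045]] 0.3874 0.4045
390 [[278.0, -0.3606, 0.1369, 0.3879], [288.0, -0.3484, 0.1426, 0.3887], [300.0, -0.3348, 0.149, 0.3893], [320.0, -0.3403, 0.1476, 0.4056]] 0.3879 0.4056
450 [[294.0, -0.3615, 0.1754, 0.3886], [305.0, -0.3485, 0.1795, 0.389], [317.0, -0.3352, 0.1836, 0.389], [340.0, -0.3405, 0.1838, 0.4059]] 0.3879 0.4061
520 [[313.0, -0.361, 0.2134, 0.3886], [325.0, -0.3472, 0.2155, 0.3886], [338.0, -0.3362, 0.2173, 0.3897], [363.0, -0.3414, 0.2191, 0.4065]] 0.3883 0.4065
863 [[-0.3584, -0.1082, 0.5143], [-0.3478, -0.0866, 0.5285], [-0.3421, -0.0698, 0.55]]
pane [[-0.3654, 0.1596, 0.436], [-0.3652, 0.163, 0.4346], [-0.3656, 0.1661, 0.4335], [-0.3654, 0.1694, 0.4321]]
tcp [-0.26023134  0.1508751   0.3644856 ]
```

```bash
python3 -m pendant '[[[0,0,0],[0,0.05,2.5],1],[[0,0,0],[0,0.05,2.7],1],[[0,0,0],[0.1,0.05,2.7],1],[[0,0,0],[0,0.05,2.7],1],[[0,0,0],[0,0,0],1]]'
python3 - <<'E'
from h import *
s=observe();print(np.round(s["q"],1),B@s["wrist_force"]);print("tcp",B@s["ee_pos"], "R",(B@s["tool_rot"]).round(3).tolist())
E
```

```text
time: 3.2
ee_pos: [0.5027, -0.0127, 0.0989]
tool_rot: [[-0.559, 0.631, 0.538], [0.115, 0.701, -0.703], [-0.821, -0.331, -0.465]]
wrist_force: [-0.3, 0.6, 1.1]
opening: -0.0001
finger_force: 0.0
[-50.   40.9   9.3 132.2  79.4  57.3 -58.7] [0.94951702 0.52469164 0.63610948]
tcp [-0.34824111  0.09207077  0.36463462] R [[-0.003, -0.576, -0.817], [-0.004, 0.817, -0.576], [-1.0, -0.001, 0.005]]
```

```bash
python3 -m pendant '[[[0,0,0],[-0.6,0,0],1],[[0,0,0],[-0.4,0,0],1],[[0,0,0],[-0.4,0,0],1],[[0,0,0],[-0.5,0,0],1],[[0,0,0],[-0.7,0,0],1],[[0,0,0],[-0.7,0,0],1],[[0,0,0],[-0.7,0,0],1],[[0,0,0],[-0.7,0,0],1]]'
python3 - <<'E'
from h import *
s=observe();print(np.round(s["q"],1),B@s["wrist_force"]);print("tcp",B@s["ee_pos"])
E
```

```text
time: 4.2
ee_pos: [0.5291, -0.0176, 0.138]
tool_rot: [[-0.559, 0.63, 0.539], [0.114, 0.703, -0.702], [-0.821, -0.331, -0.465]]
wrist_force: [-2.9, 3.8, -1.6]
opening: -0.0001
finger_force: 1.6
[-48.2  35.6  10.9 130.8  78.9  57.6 -51.1] [ 2.08289115  3.14093855 -3.42470888]
tcp [-0.34780698  0.09276936  0.41197575]
```

```bash
python3 -m pendant '[[[0,0,0],[-0.6,0,-0.1],1],[[0,0,0],[-0.6,0,-0.1],1],[[0,0,0],[-0.6,0,-0.1],1],[[0,0,0],[0,0,0],1]]'
python3 - <<'E'
from h import *
s=observe();print(B@s["wrist_force"]);print("tcp",B@s["ee_pos"])
f=grab_frame("wrist"); T=np.eye(4);T[:3,:3]=s["tool_rot"];T[:3,3]=s["ee_pos"]
W=cloud(f,T@f["mount"])@B.T; im=f["color"][:,:,::-1]; cv2.imwrite("pics/w2.png",im)
m=im.max(2)<45
L=m&(abs(W[...,0]+.35)<.02)&(W[...,2]>.4)&(W[...,2]<.48)&(abs(W[...,1]-.09)>.05)
print(np.percentile(W[L],[2,50,98],axis=0).round(4).tolist())
E
```

```text
time: 4.7
ee_pos: [0.5377, -0.0182, 0.1549]
tool_rot: [[-0.558, 0.631, 0.539], [0.114, 0.701, -0.703], [-0.822, -0.331, -0.463]]
wrist_force: [-0.7, -0.6, -0.2]
opening: 0.0002
finger_force: 0.0
[ 0.29985389 -0.77103191 -0.49776787]
tcp [-0.34508739  0.09396916  0.4306788 ]
[[-0.3625, -0.0436, 0.439], [-0.35, 0.1559, 0.4403], [-0.3338, 0.1999, 0.4498]]
```

View pics/w2.png

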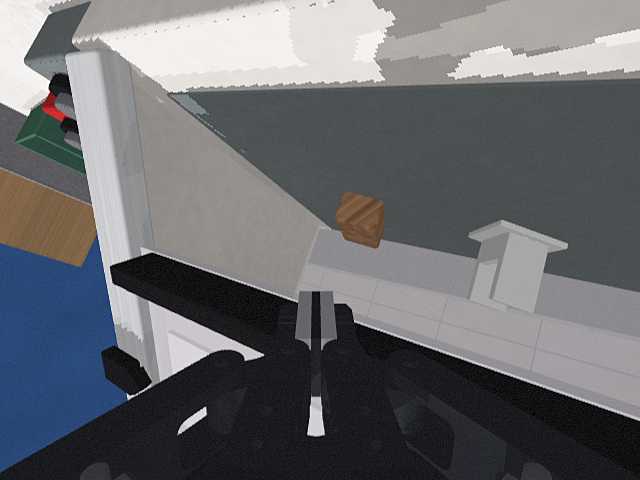

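The wrist view shows the lip resting on the fingertips at (316,292), with no pane contact. The lip's right end is at (112,270) and the clip pointer is at about (150,380). I keep pushing.

```bash
python3 -m pendant '[[[0,0,0],[-0.6,0,0],1],[[0,0,0],[-1,0,0],1],[[0,0,0],[-1.2,0,0],1],[[0,0,0],[-1.2,0,0],1],[[0,0,0],[-1.2,0,0],1],[[0,0,0],[-1,0,0],1],[[0,0,0],[-0.6,0,0],1],[[0,0,0],[-0.3,0,0],1]]'
python3 - <<'E'
from h import *
s=observe();print(B@s["wrist_force"],np.round(s["q"],1));print("tcp",B@s["ee_pos"])
f=grab_frame("wrist"); T=np.eye(4);T[:3,:3]=s["tool_rot"];T[:3,3]=s["ee_pos"]
W=cloud(f,T@f["mount"])@B.T; np.save("w3.npy",W);a=f["color"][:,:,::-1]; cv2.imwrite("pics/w3.png",a)
f=grab_frame("top"); np.save("t3.npy",cloud(f,f["pose"])@B.T); b=f["color"][:,:,::-1]; cv2.imwrite("pics/t3.png",b)
v=np.hstack([cv2.resize(a[200:440,0:240],(390,390)),cv2.resize(b[100:230,310:440],(390,390))]);cv2.imwrite("pics/v3.png",cv2.convertScaleAbs(v,alpha=2,beta=20))
E
```

```text
time: 5.75
ee_pos: [0.577, -0.0262, 0.2125]
tool_rot: [[-0.559, 0.631, 0.538], [0.115, 0.702, -0.703], [-0.821, -0.331, -0.464]]
wrist_force: [-0.6, -1.8, -3.3]
opening: 0.0001
finger_force: 1.6
[-1.68461746 -1.87553006 -2.80610526] [-45.2  27.4  13.1 126.2  76.7  58.5 -36.5]
tcp [-0.34485182  0.09436439  0.50088897]
```

View pics/v3.png

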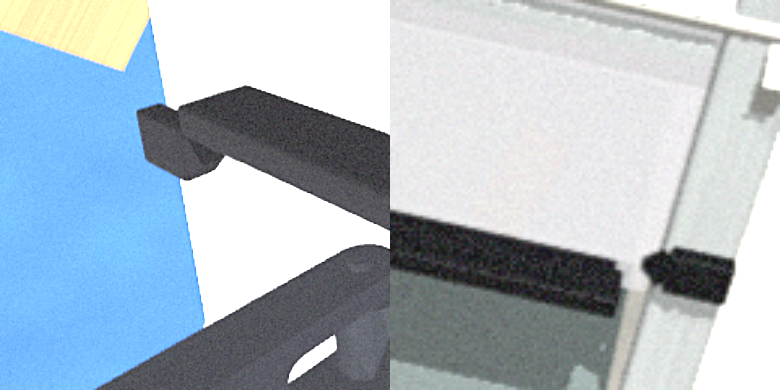

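Left panel (wrist): the lip's right end is at (180,110) and the pointer at (220,165). Right panel (top): the lip end is at (620,290) and the pointer tip at (643,265). The lip is still below the pointer, so I measure the gap in both views.

```bash
python3 - <<'E'
from h import *
W=np.load("t3.npy"); m=cv2.imread("pics/t3.png").max(2)<45
for u in list(range(350,388,6))+list(range(392,426,1)):
    r=[W[v,u] for v in range(165,215) if m[v,u] and abs(W[v,u,0]+.347)<.02]
    if r: r=np.array(r); print(u,len(r),r[:,1].mean().round(4),"t",r[:,2].min().round(4),r[:,2].max().round(4),"n",r[:,0].min().round(4),r[:,0].max().round(4))
W=np.load("w3.npy"); m=cv2.imread("pics/w3.png").max(2)<50
q=W[200:345,60:240][m[200:345,60:240]]; q=q[(abs(q[:,0]+.347)<.02)&(q[:,2]>.49)]
for y in np.arange(-.11,.0,.004):
    r=q[abs(q[:,1]-y)<.002]
    if len(r)>3: print("w",y.round(3),len(r),np.percentile(r[:,2],[3,97]).round(4),np.percentile(r[:,0],[3,97]).round(4))
E
```

```text
350 20 0.0095 t 0.5142 0.5332 n -0.3641 -0.3338
356 19 -0.0008 t 0.516 0.5312 n -0.3639 -0.3341
362 20 -0.0111 t 0.5131 0.5332 n -0.3614 -0.3333
368 20 -0.0212 t 0.5159 0.5325 n -0.3632 -0.3338
374 19 -0.0314 t 0.5159 0.5325 n -0.363 -0.3339
380 20 -0.0417 t 0.5135 0.5323 n -0.364 -0.3339
386 7 -0.0509 t 0.5242 0.5267 n -0.3639 -0.3492
394 3 -0.0608 t 0.5442 0.5481 n -0.3469 -0.3465
395 5 -0.0625 t 0.5431 0.5461 n -0.3531 -0.3458
396 7 -0.064 t 0.5429 0.5491 n -0.3558 -0.3442
397 10 -0.0661 t 0.5386 0.551 n -0.3516 -0.342
398 10 -0.0677 t 0.5372 0.5527 n -0.3487 -0.3431
399 11 -0.0691 t 0.5359 0.5525 n -0.3516 -0.3434
400 11 -0.0703 t 0.535 0.5541 n -0.3527 -0.3434
401 15 -0.0727 t 0.5337 0.5535 n -0.3545 -0.3419
402 12 -0.0744 t 0.5328 0.5526 n -0.3513 -0.3413
403 14 -0.0759 t 0.5331 0.5561 n -0.3492 -0.3409
404 15 -0.0772 t 0.5324 0.5577 n -0.3542 -0.3427
405 16 -0.079 t 0.5313 0.558 n -0.3531 -0.3407
406 15 -0.0808 t 0.5337 0.5564 n -0.353 -0.343
407 16 -0.0822 t 0.5321 0.5585 n -0.3509 -0.342
408 16 -0.0838 t 0.5356 0.558 n -0.3532 -0.3421
409 16 -0.0854 t 0.5366 0.5577 n -0.3555
[... 1245 characters left out ...]
]
w -0.062 137 [0.5369 0.5441] [-0.3529 -0.3436]
w -0.058 4 [0.5394 0.5407] [-0.3508 -0.3434]
w -0.05 81 [0.509  0.5205] [-0.3576 -0.3333]
w -0.046 162 [0.5088 0.5213] [-0.3592 -0.3336]
w -0.042 174 [0.5088 0.5201] [-0.3595 -0.3335]
w -0.038 177 [0.5088 0.5201] [-0.3598 -0.3336]
w -0.034 182 [0.5089 0.5205] [-0.3601 -0.3335]
w -0.03 186 [0.5089 0.5206] [-0.3597 -0.3336]
w -0.026 204 [0.5089 0.5206] [-0.3607 -0.3337]
w -0.022 184 [0.509  0.5204] [-0.3597 -0.3335]
w -0.018 200 [0.509  0.5204] [-0.3598 -0.3338]
w -0.014 214 [0.5089 0.5201] [-0.36   -0.3338]
w -0.01 210 [0.5089 0.5205] [-0.3603 -0.3338]
w -0.006 215 [0.5089 0.5201] [-0.3594 -0.3337]
w -0.002 240 [0.509  0.5203] [-0.36   -0.3337]
```

Both views put the remaining travel at 22.5 mm, so the TCP target along the slope is 0.5234.

```bash
python3 -m pendant '[[[0,0,0],[-0.4,0,0],1],[[0,0,0],[-0.5,0,0],1],[[0,0,0],[-0.5,0,0],1],[[0,0,0],[-0.3,0,0],1],[[0,0,0],[-0.2,0,0],1],[[0,0,0],[-0.1,0,0],1],[[0,0,0],[0,0,0],1]]'
cat > gap.py <<'E'
from h import *
s=observe();print(B@s["wrist_force"]);print("tcp",B@s["ee_pos"])
f=grab_frame("wrist"); T=np.eye(4);T[:3,:3]=s["tool_rot"];T[:3,3]=s["ee_pos"]
W=cloud(f,T@f["mount"])@B.T; m=f["color"].max(2)<50
q=W[150:345,30:240][m[150:345,30:240]]; q=q[(abs(q[:,0]+.347)<.02)&(q[:,2]>.5)]
g=lambda a,b:np.percentile(q[(q[:,1]>a)&(q[:,1]<b)][:,2],[3,97])
l=g(-.045,-.0)[0]+.009; p=g(-.064,-.06); c=g(-.1,-.08); print("wrist lip",l,"tip",p,p.mean(),"body",c,"gap",p.mean()-l)
f=grab_frame("top"); W=cloud(f,f["pose"])@B.T; m=(f["color"].max(2)<45)&(abs(W[...,0]+.347)<.02)&(W[...,2]>.48)&(W[...,2]<.6)
m[:150]=0;m[215:]=0; q=W[m]
l=g(-.045,0.01); p=g(-.064,-.06); c=g(-.1,-.08); print("top lip",l,l.mean(),"tip",p,"body",c,c.mean(),"gap",p.mean()-l.mean())
E
python3 gap.py
```

```text
time: 6.72
ee_pos: [0.5882, -0.0281, 0.2287]
tool_rot: [[-0.559, 0.63, 0.539], [0.114, 0.702, -0.703], [-0.821, -0.331, -0.464]]
wrist_force: [-0.4, -1.4, -1.7]
opening: -0.0002
finger_force: 1.1
[-0.90872304 -1.45843574 -1.47661802]
tcp [-0.34492598  0.09476813  0.5207171 ]Traceback (most recent call last):
  File "gap.py", line 7, in <module>
    l=g(-.045,-.0)[0]+.009; p=g(-.064,-.06); c=g(-.1,-.08); print("wrist lip",l,"tip",p,p.mean(),"body",c,"gap",p.mean()-l)
                              ~^^^^^^^^^^^^
  File "gap.py", line 6, in <lambda>
    g=lambda a,b:np.percentile(q[(q[:,1]>a)&(q[:,1]<b)][:,2],[3,97])
                 ~~~~~~~~~~~~~^^^^^^^^^^^^^^^^^^^^^^^^^^^^^^^^^^^^^^
    return _quantile_unchecked(
        a, q, axis, out, overwrite_input, method, keepdims, weights)
    return _ureduce(a,
                    func=_quantile_ureduce_func,
    ...<5 lines>...
                    overwrite_input=overwrite_input,
                    method=method)
    r = func(a, **kwargs)
    result = _quantile(arr,
                       quantiles=q,
    ...<2 lines>...
                       out=out,
                       weights=wgt)
    slices_having_nans = np.isnan(arr[-1, ...])
                                  ~~~^^^^^^^^^
IndexError: index -1 is out of bounds for axis 0 with size 0
```

```bash
python3 -m pendant '[[[0,0,0],[-0.15,0,0],1],[[0,0,0],[-0.1,0,0],1],[[0,0,0],[0,0,0],1]]'
sed -i 's/^l=g(-.045,-.0)\[0\].*/l=g(-.045,-.0)[0]+.009; c=g(-.1,-.08); print("wrist lip",l,"body",c)/' gap.py; python3 gap.py
```

```text
time: 7.15
ee_pos: [0.5896, -0.0284, 0.2307]
tool_rot: [[-0.559, 0.63, 0.539], [0.114, 0.702, -0.703], [-0.821, -0.331, -0.465]]
wrist_force: [-1.4, -1.7, -3.7]
opening: -0.0
finger_force: 1.3
[-1.34780069 -1.9940551  -3.62428885]
tcp [-0.34492199  0.09481477  0.52315596]
wrist lip 0.540135894136188 body [0.5275614  0.55144861]
top lip [0.53713709 0.55438747] 0.5457622822512479 tip [0.54368935 0.54897857] body [0.53376318 0.55795438] 0.5458587767873724 gap 0.0005716778545995505
```

The lip is level with the pointer to about 0.5 mm in both views. I withdraw by moving down, then back.

```bash
python3 -m pendant '[[[0,0,0],[0.4,0,0],1],[[0,0,0],[0.8,0,0],1],[[0,0,0],[0,0,-2],1],[[0,0,0],[0,0,-4],1],[[0,0,0],[0,0,-4],1],[[0,0,0],[0,0,-4],1],[[0,0,0],[0,0,0],1]]'
python3 gap.py | tail -1; python3 - <<'E'
from h import *
f=grab_frame("scene");S=cloud(f,f["pose"]);im=f["color"].astype(int)
W=np.load("topW.npy")
p=W[250:282,412:446].reshape(-1,3); p=p[p[:,2]>.068]; print("top btn",len(p),np.median(p,0),(p.min(0)+p.max(0))/2,np.ptp(p,axis=0))
p=S[328:358,265:300].reshape(-1,3); p=p[p[:,2]>.068]; print("scene btn",len(p),np.median(p,0),(p.min(0)+p.max(0))/2,np.ptp(p,axis=0))
R=np.stack([[-1,0,0],[0,1,0],[0,0,-1]],1).astype(float); th=np.radians(-40); R=Ro.from_euler('z',th).as_matrix()@R
print(observe()["q"]); plan([.472,-.272,.17],R,14)
E
```

```text
time: 8.12
ee_pos: [0.5069, 0.0762, 0.2871]
tool_rot: [[-0.559, 0.626, 0.544], [0.114, 0.708, -0.697], [-0.821, -0.328, -0.467]]
wrist_force: [1.3, 0.4, -0.5]
opening: 0.0004
finger_force: 0.0
top lip [0.53696262 0.5541793 ] 0.5455709590674496 tip [0.54215741 0.54917203] body [0.53365786 0.55784519] 0.5457515268795693 gap 9.37617905547583e-05
top btn 209 [ 0.47377983 -0.27417843  0.07158331] [ 0.47387065 -0.27071596  0.07274896] [0.03112121 0.03814379 0.00943969]
scene btn 202 [ 0.47238463 -0.27465974  0.07337376] [ 0.47189442 -0.27384234  0.07240742] [0.03138605 0.03028934 0.00874316]
[-55.23998822  18.75297709   6.84918052 123.86562262  62.62386288
  73.17783396 -28.96498006]
[-0.26, 0.85, 0.12] [0.54, -1.61, 1.97]
[-0.26, 0.85, 0.12] [0.38, -1.66, 1.97]
[-0.26, 0.85, 0.12] [0.21, -1.7, 1.95]
[-0.26, 0.85, 0.12] [0.05, -1.75, 1.92]
[-0.26, 0.85, 0.12] [-0.11, -1.79, 1.88]
[-0.26, 0.85, 0.12] [-0.27, -1.83, 1.82]
[-0.26, 0.85, 0.12] [-0.42, -1.87, 1.75]
[-0.26, 0.85, 0.12] [-0.57, -1.91, 1.67]
[-0.26, 0.85, 0.12] [-0.71, -1.94, 1.58]
[-0.26, 0.85, 0.12] [-0.84, -1.96, 1.48]
[-0.26, 0.85, 0.12] [-0.97, -1.99, 1.37]
[-0.26, 0.85, 0.12] [-1.09, -2.01, 1.25]
[-0.26, 0.85, 0.12] [-1.2, -2.02, 1.11]
[-0.26, 0.85, 0.12] [-1.29, -2.03, 0.97]
```

```bash
python3 - <<'E'
from h import *
R=np.stack([[-1,0,0],[0,1,0],[0,0,-1]],1).astype(float); R=Ro.from_euler('z',-40,degrees=True).as_matrix()@R
plan([.41,-.15,.22],R,14)
E
```

```text
[-0.26, 0.85, 0.12] [0.59, -1.39, 0.96]
[-0.26, 0.85, 0.12] [0.51, -1.42, 0.96]
[-0.26, 0.85, 0.12] [0.42, -1.45, 0.97]
[-0.26, 0.85, 0.12] [0.33, -1.47, 0.96]
[-0.26, 0.85, 0.12] [0.25, -1.5, 0.95]
[-0.26, 0.85, 0.12] [0.16, -1.52, 0.93]
[-0.26, 0.85, 0.12] [0.08, -1.54, 0.9]
[-0.26, 0.85, 0.12] [-0.0, -1.56, 0.87]
[-0.26, 0.85, 0.12] [-0.08, -1.58, 0.83]
[-0.26, 0.85, 0.12] [-0.16, -1.6, 0.78]
[-0.26, 0.85, 0.12] [-0.23, -1.62, 0.73]
[-0.26, 0.85, 0.12] [-0.3, -1.63, 0.67]
[-0.26, 0.85, 0.12] [-0.37, -1.64, 0.61]
[-0.26, 0.85, 0.12] [-0.43, -1.65, 0.54]
```

```bash
python3 -m pendant '[[[-0.26,0.85,0.12],[0.6,-1.4,0.95],1],[[-0.26,0.85,0.12],[0.5,-1.4,0.95],1],[[-0.26,0.85,0.12],[0.4,-1.45,0.95],1],[[-0.26,0.85,0.12],[0.3,-1.45,0.95],1],[[-0.26,0.85,0.12],[0.25,-1.5,0.95],1],[[-0.26,0.85,0.12],[0.15,-1.5,0.95],1],[[-0.26,0.85,0.12],[0.1,-1.5,0.9],1],[[-0.26,0.85,0.12],[0,-1.55,0.9],1]]' && python3 -m pendant '[[[-0.26,0.85,0.12],[-0.1,-1.6,0.8],1],[[-0.26,0.85,0.12],[-0.15,-1.6,0.8],1],[[-0.26,0.85,0.12],[-0.2,-1.6,0.7],1],[[-0.26,0.85,0.12],[-0.3,-1.6,0.7],1],[[-0.26,0.85,0.12],[-0.4,-1.6,0.6],1],[[-0.26,0.85,0.12],[-0.4,-1.6,0.5],1],[[0,0,0],[0,0,0],1]]'
python3 - <<'E'
from h import *
R=np.stack([[-1,0,0],[0,1,0],[0,0,-1]],1).astype(float); R=Ro.from_euler('z',-40,degrees=True).as_matrix()@R
print(np.round(observe()["q"],1));plan([.473,-.274,.12],R,6)
E
```

```text
time: 9.28
ee_pos: [0.4517, -0.0561, 0.2476]
tool_rot: [[-0.748, 0.614, 0.251], [0.511, 0.775, -0.372], [-0.423, -0.15, -0.894]]
wrist_force: [-0.2, -0.9, 0.1]
opening: 0.0
finger_force: 0.0
time: 10.15
ee_pos: [0.41, -0.1511, 0.2202]
tool_rot: [[-0.761, 0.649, -0.004], [0.649, 0.761, -0.006], [-0.001, -0.008, -1.0]]
wrist_force: [0.4, 0.3, 0.1]
opening: -0.0002
finger_force: 0.0
[-18.    6.2  36.9 120.2  -4.   55.   70.6]
[-0.01, 0.0, -0.02] [-2.13, -0.86, 1.68]
[-0.01, 0.0, -0.02] [-2.13, -0.87, 1.68]
[-0.01, 0.0, -0.02] [-2.12, -0.87, 1.68]
[-0.01, 0.0, -0.02] [-2.12, -0.88, 1.67]
[-0.01, 0.0, -0.02] [-2.12, -0.88, 1.67]
[-0.01, 0.0, -0.02] [-2.12, -0.89, 1.67]
```

```bash
python3 - <<'E'
from h import *
R=np.stack([[-1,0,0],[0,1,0],[0,0,-1]],1).astype(float); R=Ro.from_euler('z',-12,degrees=True).as_matrix()@R
plan([.472,-.277,.12],R,7)
E
```

```text
[-0.01, -0.0, -0.81] [-1.84, -0.78, 1.44]
[-0.01, -0.0, -0.81] [-1.78, -0.91, 1.44]
[-0.01, -0.0, -0.81] [-1.71, -1.04, 1.44]
[-0.01, -0.0, -0.81] [-1.63, -1.16, 1.44]
[-0.01, -0.0, -0.81] [-1.55, -1.27, 1.44]
[-0.01, -0.0, -0.81] [-1.45, -1.38, 1.43]
[-0.01, -0.0, -0.81] [-1.35, -1.48, 1.43]
```

```bash
python3 -m pendant '[[[0,0,-0.8],[-1.85,-0.8,1.4],1],[[0,0,-0.8],[-1.8,-0.9,1.4],1],[[0,0,-0.8],[-1.7,-1.05,1.4],1],[[0,0,-0.8],[-1.65,-1.15,1.4],1],[[0,0,-0.8],[-1.55,-1.3,1.4],1],[[0,0,-0.8],[-1.45,-1.4,1.4],1],[[0,0,-0.8],[-1.35,-1.5,1.4],1],[[0,0,0],[0,0,0],1]]'
python3 - <<'E'
from h import *
s=observe();print(np.round(s["q"],1));T=np.eye(4);T[:3,:3]=s["tool_rot"];T[:3,3]=s["ee_pos"]
f=grab_frame("wrist");W=cloud(f,T@f["mount"]);cv2.imwrite("pics/w5.png",f["color"][:,:,::-1])
p=W[(abs(W[...,0]-.473)<.025)&(abs(W[...,1]+.274)<.025)&(W[...,2]>.066)&(W[...,2]<.078)]; print(len(p),np.median(p,0),p.min(0),p.max(0))
E
```

```text
time: 11.15
ee_pos: [0.4729, -0.2747, 0.1221]
tool_rot: [[-0.978, 0.21, -0.005], [0.21, 0.978, -0.005], [0.004, -0.006, -1.0]]
wrist_force: [-0.2, 0.9, 0.3]
opening: -0.0
finger_force: 0.0
[  3.3  26.8  29.9 110.5 -17.3  47.3 120.3]
2529 [ 0.46907616 -0.27466365  0.07052642] [ 0.45463455 -0.29089947  0.06604852] [ 0.48564707 -0.25904479  0.07264572]
```

View pics/w5.png

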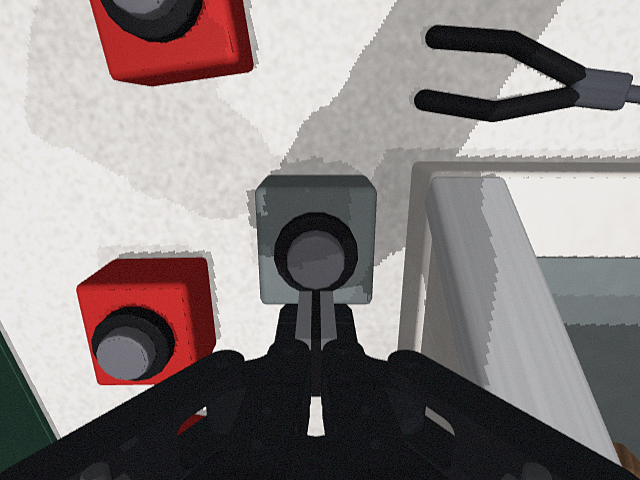

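The wrist view shows the fingertips at (316,290) above the grey box's button at (316,255), with the booth post clear on the right. I go down gently.

```bash
python3 -m pendant '[[[0,0,0],[0.25,0,1.5],1],[[0,0,0],[0,0,1.7],1],[[0,0,0],[0,0,1.2],1],[[0,0,0],[0,0,0.5],1],[[0,0,0],[0,0,0.3],1],[[0,0,0],[0,0,0.2],1],[[0,0,0],[0,0,0],1]]'
```

```text
time: 12.08
ee_pos: [0.4713, -0.2744, 0.0696]
tool_rot: [[-0.978, 0.209, -0.002], [0.209, 0.978, -0.005], [0.001, -0.005, -1.0]]
wrist_force: [-1.2, 0.5, 2.3]
opening: -0.0002
finger_force: 1.1
```

```bash
python3 -m pendant '[[[0,0,0],[0,0,0.2],1],[[0,0,0],[0,0,0.15],1],[[0,0,0],[0,0,0],1]]'; python3 -m pendant '[[[0,0,0],[0,0,0.1],1],[[0,0,0],[0,0,0.1],1],[[0,0,0],[0,0,0],1]]'
```

```text
time: 12.45
ee_pos: [0.4715, -0.2745, 0.0661]
tool_rot: [[-0.978, 0.209, -0.002], [0.209, 0.978, -0.005], [0.001, -0.005, -1.0]]
wrist_force: [-1.5, 1.1, 4.4]
opening: -0.0001
finger_force: 2.1
time: 12.82
ee_pos: [0.4716, -0.2746, 0.0658]
tool_rot: [[-0.978, 0.209, -0.001], [0.209, 0.978, -0.004], [0.0, -0.004, -1.0]]
wrist_force: [-6.6, 4.5, 21.2]
opening: 0.0003
finger_force: 10.6
```

Force rose to 21 N at z = 0.0658, so the button is bottomed out. I release it, go up and clear.

```bash
python3 -m pendant '[[[0,0,0],[0,0,-0.4],1],[[0,0,0],[0,0,-1],1],[[0,0,0],[0,0,-3],1],[[0,0,0],[1,-1,-4],1],[[0,0,0],[2,-1,-4],1],[[0,0,0],[2,0,-2],1],[[0,0,0],[0,0,0],1],[[0,0,0],[0,0,0],1]]'
python3 gap.py | tail -1
python3 - <<'E'
from h import *
f=grab_frame("top");W=cloud(f,f["pose"]);cv2.imwrite("pics/t9.png",f["color"][:,:,::-1])
s=grab_frame("scene");S=cloud(s,s["pose"]);p=S[328:358,265:300].reshape(-1,3);print("btn z",np.nanpercentile(p[:,2],95), np.nanmedian(p[p[:,2]>.066],0))
E
```

```text
time: 13.82
ee_pos: [0.4191, -0.2823, 0.2077]
tool_rot: [[-0.978, 0.208, -0.002], [0.208, 0.978, -0.005], [0.001, -0.005, -1.0]]
wrist_force: [0.7, -0.4, -0.9]
opening: 0.0001
finger_force: 0.0
tcp [-0.26482039 -0.1890249   0.43893057]
btn z 0.07449401125422916 [ 0.47306139 -0.27542048  0.07351874]Traceback (most recent call last):
  File "gap.py", line 7, in <module>
    l=g(-.045,-.0)[0]+.009; c=g(-.1,-.08); print("wrist lip",l,"body",c)
      ~^^^^^^^^^^^
  File "gap.py", line 6, in <lambda>
    g=lambda a,b:np.percentile(q[(q[:,1]>a)&(q[:,1]<b)][:,2],[3,97])
                 ~~~~~~~~~~~~~^^^^^^^^^^^^^^^^^^^^^^^^^^^^^^^^^^^^^^
    return _quantile_unchecked(
        a, q, axis, out, overwrite_input, method, keepdims, weights)
    return _ureduce(a,
                    func=_quantile_ureduce_func,
    ...<5 lines>...
                    overwrite_input=overwrite_input,
                    method=method)
    r = func(a, **kwargs)
    result = _quantile(arr,
                       quantiles=q,
    ...<2 lines>...
                       out=out,
                       weights=wgt)
    slices_having_nans = np.isnan(arr[-1, ...])
                                  ~~~^^^^^^^^^
IndexError: index -1 is out of bounds for axis 0 with size 0
```

View pics/t9.png

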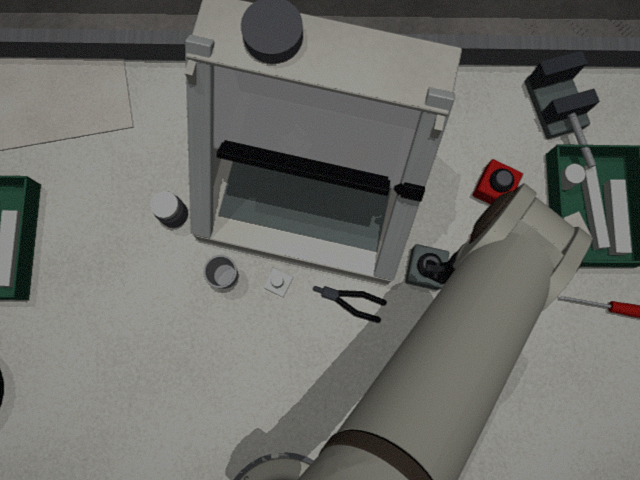

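The final top view shows the lip at (388,185) level with the pointer at (395,189). The button is back up, the bystanders are where they were, and the arm is clear.

```bash
python3 -c "
from cell import *
print(close_job())"
```

```text
the job is handed in; nothing more can be done
None
```

The window lip is level with the clip pointer, to about 0.5 mm by the cameras; the fan button was pressed fully down (it bottomed out at about 21 N) and sprang back, nothing else moved in the final top view, and the job was handed in at about 14 s.

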